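# Free the seized knob of a circuit-board holder and clamp the board

### The arm

A 7-joint arm with a two-finger parallel gripper is mounted at the origin on the work surface. World frame = base frame: x ahead of the robot, y to its left, z up, the work surface at z = 0. Lengths are in m, angles in degrees, forces in N, time in s.
With the tool pointing down it reaches from about 0.425 to 0.875 m from the base axis. Payload 4.7 kg.
Tool frame: the origin (TCP) lies on the mounting face of the last link; the fingertips stand 182 mm ahead of it and the grasp point (between the pads) lies 164 mm ahead of it; z points along the fingers, x is the direction in which the jaws open and shut, and the axes are right-handed (so a half turn about z gives the same grasp; the last joint's range is limited). The gripper opens to 87 mm and grips with 3 to 60 N. Pads are 19 mm wide; open, the fingers measure 117 mm over their backs; the gripper's body (75 mm by 190 mm) begins 51 mm behind the grasp point.
Start: joints at [77.813, 18.392, -4.016, 83.108, 1.295, 78.541, -3.26], TCP at [0.146, -0.633, 0.405] pointing down, gripper open.
Joint ranges: [-163.93, 163.93], [-17.29, 119.83], [-79.2, 71.16], [3.27, 140.29], [-89.18, 269.18], [5.43, 117.66], [-154.24, 154.24]. Speed limits (degrees/s): [147.25, 147.25, 180, 180, 180, 180, 180].

### API

Orientations are given as [roll, pitch, yaw] about the fixed x, y, z axes, in that order (R = Rz(yaw) Ry(pitch) Rx(roll)).
In Python, from cell import status, cams, env, outline_of, landmark_of gives the robot as it stands. The module is installed in compiled form; this text tells all that it offers.
- The arm moves only by the tool jog_arm, never from a script. Its argument "rows" is a list of rows, each a list of 7 numbers: the closure, from 0 (fully open) to 1 (shut), then the shift along the tool's x, y, z in m, then the turn, a rotation vector about the tool's x, y, z in degrees. A call has 1 to 12 rows; each row shifts and turns the commanded pose from where the row before left it, along the tool's axes as they then stand; what a row does not reach is not made up. A row lasts 1/12 s, in which the tool goes at most 41.7 mm and 7.16 degrees, less where a joint would pass 70% of its speed; a pose out of reach is approached as far as the arm can. A call with a gripper value outside its range is refused whole. The fingers move at their own pace and stop on an object; "grip_force" is the grip in N (left out, the last holds). Time passes only in rows, so rows that do not move let the fingers close. It gives the time, the measured TCP pose, the force and the opening at its end, in the units of the state.
- status.get_obs(): the state, without advancing time (a new reading comes with each control period).
- cams.read_camera(name): name is "side" or "top" or "wrist"; returns (picture, depth): 384x512x3 uint8, red, green, blue; 384x512 float32, m along the optical axis (not along the pixel's ray), 0 where there is no reading.
- cams.camera_params(name): a dict with "vfov" (degrees; the focal length in pixels is half the picture's height over the tangent of half this angle, whatever the lens; pixels are square), "cx", "cy" (the principal point, pixels), "eye" and "attitude" of the camera in the world. Camera axes: x right, y up, looking along -z (the intrinsics and any distortion apply to the point x, -y, -z); pixel columns grow to the right and rows downward; lengths in m; the calibration is good to about 2 mm. A picture is of the moment at which its call begins: read the wrist's pose just before it. camera_params takes no time and is no camera call; for the wrist camera it gives the pose at the moment of the call.
- env.sign_off(): hands the job in, once; it reports no verdict.
Trained networks look in the newest picture that a camera, given by its name, has taken for a name from the list of things; names that differ only in an ending like _2 or _b are one class to them, and where a whole thing is asked for, a point or a joint stands for the part that bears it (a point fixed in the world has none). Each returns a list of dicts, best first, with "conf" (0 to 1); they miss things now and then, are a little off and sometimes report something else, mostly with a low value. They report only what shows in the picture. A call takes as long as a camera call. They do not tell look-alikes from the thing itself.
- outline_of(camera, name): "pixels" (384x512 bool, what is visible of it) and "box" ([left, top, right, bottom] in pixels, round what is visible of it).
- landmark_of(camera, name): "position" ([row, column] in pixels: a listed point, or the origin of a listed thing).
The state is a dict: "time_s": time; "qpos": joint angles; "joint_velocities": joint speeds; "effort": joint torques, N m; "tool_pos": TCP position; "tool_rot": TCP orientation; "force": force on the tool from outside, world axes, zero at the start; "wrist_torque": the same for the moment, N m; "grip_width": finger opening in m.
Only numpy, scipy, OpenCV 4.12 (cv2) and the standard library are available. Lean on these libraries where they do the work, as an engineer would, in place of code of your own. Each camera call takes 0.05 s, during which the arm holds its last target. There are 200 camera calls.

### The job

The red knob of the circuit-board holder has seized. Break it loose with a short, firm clockwise twist, then wind it on smoothly until the sliding jaw has pushed the board up against the opposite jaw and just holds it snug - feel for it and never crush the board. Let go with the board lying flat and clamped, and leave the other things on the bench alone.

Things in the scene. Friction and masses are not known exactly. Their poses are not given: they have to be found in the camera images.
- holder: board holder fixed to the bench: blue base 110 (x) x 330 (y) x 12 mm, origin under its centre. Two rails along y carry the board at height 40 mm. At +y a grey housing 62 x 76 mm, top at 62 mm, bears the knob (axis at x 0, y +120 mm). At -y the opposite jaw, 84 mm wide in x, top at 63 mm, is locked on the rails at a place that differs each time by up to 14 mm and is not measured
- knob (a joint): turn of the red knob, rad: 0 = seized, against a hard stop; grows CLOCKWISE seen from above, to 2.8. Over the first 0.15 to 0.2 rad it takes 0.35 to 0.8 N m, then it lets go and from 0.4 rad on turns freely, with a drag of about 0.08 N m that also holds it where it is left. It drives the sliding jaw 12 mm per rad. The board is pinched after 1.0 to 2.3 rad; then torque climbs 12 mN m per N of clamping force
- knob_grip (a point): middle of the knob's red T-bar, on the knob's axis, 91 mm above the bench: grip here. The bar is 60 mm long, 14 mm wide, 30 mm high (76 to 106 mm above the bench); its length lies along this point's x axis, which turns with the knob (along the holder's x at joint 0); white mark at its +x end. Below: a stem 20 mm across and a fixed collar 42 mm across, top at 66 mm
- jaw_pad: black rubber face of the sliding jaw (84 mm wide, top at 63 mm), 80 (x) x 7 (y) x 20 mm high, sprung: 7 N/mm over 5.5 mm. Origin mid-face, where it meets the board, 52 mm above the bench; axes as the holder's. Moves to the holder's -y as the knob turns clockwise, first sliding the loose board (1 to 2 N). 5 to 10 N on the board is snug; above 25 N crushes it
- board: green circuit board 90 (x) x 125 (y) x 4 mm with parts on top, about 0.15 kg, lying loose and slightly askew on the rails between the jaws; origin at the centre of its underside, which lies 40 mm above the bench, axes as the holder's
- screwdriver: yellow-handled screwdriver lying on the bench near the holder, loose, leave it
- tape: roll of red tape, 68 mm across, 22 mm high, near the holder, loose, leave it
- screw_cup: small steel bowl, 56 mm across, 30 mm high, near the holder, loose, leave it
- heatsink: finned aluminium heat sink 40 x 40 x 26 mm near the holder, loose, leave it
- meter: yellow multimeter 170 x 82 x 36 mm lying on the bench, loose, leave it
- spray: blue spray can, 52 mm across, 170 mm high, standing on the left, loose, leave it
- parts_bin: blue parts bin 110 x 160 x 55 mm on the right, loose, leave it
Not all that is in view belongs to the job. Leave any grey, purple or white look-alike of the board alone.

How it is judged (in metres and radians):
On the way, in this order (a step that is already met when the one before it is completed fails the run):
1. the seized knob is broken loose (value of joint knob above 0.25 rad), for 0.1 s.
2. the jaw holds the board snug against the opposite jaw (contact force between jaw_pad and board above 3 N and value of joint knob above 0.7 rad), for 0.2 s.
At the end, for the whole second after the job is handed in: The board is still clamped by the sliding jaw with more than 3 N and less than 25 N, the knob stands past 0.7 rad, and the board lies at rest flat on its rails (height within 3 mm, tilt under 0.04 rad) and square to the holder within 0.05 rad (all of step 2 and contact force between jaw_pad and board below 25 N and linear speed of board below 0.01 m/s and z of board in the frame of holder between 0.037 and 0.043 m and angle between board's own z axis and vertical below 0.04 rad and angle between the y axis of board and the y axis of holder, either way round below 0.05 rad); the robot touches nothing.
It fails at once if the board is crushed: the sliding jaw presses it with more than 25 N (contact force between jaw_pad and board above 25 N).
It fails at once if another thing on the bench is moved by more than 30 mm (distance of any of screwdriver, tape, screw_cup, heatsink, meter, spray, parts_bin from where it was at the start of the episode above 0.03 m).
It also fails if it takes over 72 s, if anything falls off the work surface, if the arm or the gripper's body presses on something with over 40 N, if the wrist force passes 120 N, or if a joint passes its speed limit or range.

## Working session

There is one attempt and no reset: what is moved stays moved. The work goes in short steps, Python scripts to look and compute and a tool call to move; the robot and the scene stay as the last step left them, time stands still between calls to the robot, and variables do not carry over. Pictures are saved under pics/ and viewed, about 8 in all and at most 12, crops included, and the job is handed in when it is done.

Besides the shell and the picture viewer there is one more tool, called after "Call:" as name([rows], argument=value, ...), one row to a line, values as JSON. jog_arm: Moves the arm, as the interface text tells. Its arguments: {"type":"object","properties":{"rows":{"type":"array"},"grip_force":{"type":"number"}},"required":["rows"]}

```bash
mkdir -p pics; cat > h.py <<'E'
from cell import status, cams, env, outline_of, landmark_of
import numpy as np, cv2
from scipy.spatial.transform import Rotation as R
def cam(n):
    p=cams.camera_params(n); return p
def att(p):
    a=np.array(p['attitude'],float)
    return a if a.shape==(3,3) else (R.from_euler('xyz',a,degrees=True).as_matrix() if a.size==3 else R.from_quat(a).as_matrix())
def ray(p,rc):
    f=192/np.tan(np.radians(p['vfov'])/2)
    return att(p)@np.array([(rc[1]-p['cx'])/f,-(rc[0]-p['cy'])/f,-1])
def atz(p,rc,z):
    d=ray(p,rc); e=np.array(p['eye']); return e+d*(z-e[2])/d[2]
def save(n,im): cv2.imwrite('pics/'+n,im[:,:,::-1])
E
python3 - <<'E'
from h import *
s=status.get_obs(); print({k:np.round(v,3) for k,v in s.items()})
ims=[]
for n in ['top','side']:
    print(n,cams.camera_params(n)); im,d=cams.read_camera(n); ims.append(im)
    for t in ['knob_grip','holder','board','jaw_pad']:
        for q in landmark_of(n,t)[:3]: 
            print(n,t,np.round(q['position'],1),round(q['conf'],2), np.round(atz(cam(n),q['position'],{'knob_grip':.091,'holder':0,'board':.04,'jaw_pad':.052}[t]),4))
save('a.png',ims[0]);save('b.png',ims[1])
E
```

```text
{'time_s': np.float64(0.0), 'qpos': array([77.813, 18.437, -4.016, 83.176,  1.295, 78.541, -3.26 ]), 'joint_velocities': array([-0.049, -0.015, -0.029,  0.015,  0.041, -0.071, -0.057]), 'effort': array([-1.0000e-03, -4.9129e+01, -4.0400e-01, -3.1253e+01, -6.4000e-02,
        4.4000e-02,  0.0000e+00]), 'tool_pos': array([ 0.146, -0.633,  0.404]), 'tool_rot': array([ 1.79994e+02,  1.09000e-01, -7.70030e+01]), 'force': array([-0.445, -0.225,  1.034]), 'wrist_torque': array([ 0.01 , -0.037, -0.001]), 'grip_width': np.float64(0.087)}
top {'vfov': 51.87573020579676, 'cx': 258.8990744766516, 'cy': 188.83520606632476, 'eye': array([ 0.35296702, -0.02075404,  1.27566108]), 'attitude': array([  7.51750937,   0.48307497, -90.31506718])}
top knob_grip [159.9 219.1] 0.67 [0.5995 0.1096 0.091 ]
top holder [170.5 259.9] 0.79 [ 0.582  -0.0145  0.    ]
top board [168.6 263.7] 0.89 [ 0.5809 -0.0269  0.04  ]
top board [243.7 199.6] 0.73 [0.3455 0.1738 0.04  ]
top board [242.5 342.6] 0.62 [ 0.3468 -0.2695  0.04  ]
top jaw_pad [163.7 245.1] 0.54 [0.5948 0.0318 0.052 ]
side {'vfov': 56.92617803254784, 'cx': 256.32663506304976, 'cy': 196.7878002713288, 'eye': array([ 0.44316426, -0.73107325,  0.97570231]), 'attitude': array([38.94061375, -0.24056689, -4.72782649])}
side knob_grip [168.2 283.2] 0.59 [0.6083 0.0997 0.091 ]
side holder [228.4 239.9] 0.74 [ 0.4471 -0.0751  0.    ]
side holder [210.9 280.2] 0.66 [ 0.5888 -0.0142  0.    ]
side board [289.5 207.1] 0.73 [ 0.3444 -0.2998  0.04  ]
side board [175.5 208.1] 0.65 [0.3459 0.1331 0.04  ]
side board [354.8 309.5] 0.64 [ 0.6    -0.4941  0.04  ]
```

View pics/a.png

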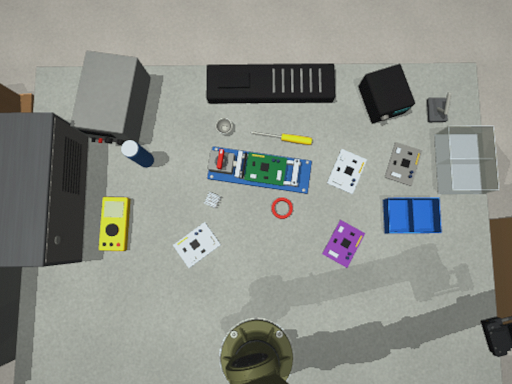

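View pics/b.png

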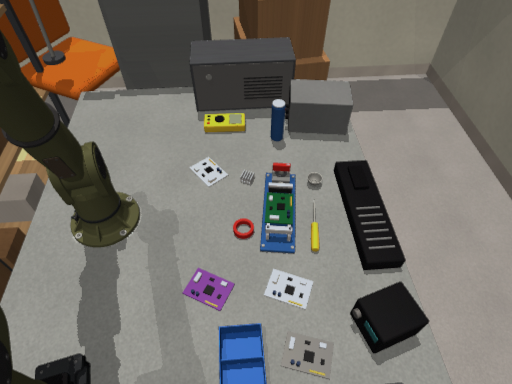

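Top view: the blue holder is at about (170,260) with the green board at (168,264). Of the look-alikes, the white ones are at (172,348) and (245,197), the grey at (163,404) and the purple at (243,343). Only the green one lies between the jaws. The red knob is at (160,219). The side view agrees. Next I go above the knob.

```bash
cat >> h.py <<'E'
def plan(target,yaw,n,rot=None,turn=None):
    """rows from the present pose to target (world TCP), tool down at yaw; yaw delta not wrapped if turn given"""
    s=status.get_obs(); p0=np.array(s['tool_pos']); r0=R.from_euler('xyz',s['tool_rot'],degrees=True)
    y0=s['tool_rot'][2]; dy=yaw-y0 if turn is None else turn
    T=R.from_euler('xyz',[180,0,yaw],degrees=True)
    pp,rp=p0,r0
    for i in range(1,n+1):
        a=i/n; p=p0+(np.array(target)-p0)*a; r=R.from_euler('xyz',[180,0,y0+dy*a],degrees=True)
        d=rp.inv().apply(p-pp); w=(rp.inv()*r).as_rotvec(degrees=True)
        print([0]+[round(float(x),4) for x in d]+[round(float(x),2) for x in w],end=',\n'); pp,rp=p,r
E
python3 - <<'E'
from h import *
plan([0.60,0.09,0.41],82,24)
p=cams.camera_params('wrist'); s=status.get_obs()
print(p, R.from_euler('xyz',s['tool_rot'],degrees=True).inv().apply(np.array(p['eye'])-s['tool_pos']))
E
```

```text
[0, -0.0251, -0.0252, -0.0002, 0.0, -0.0, -6.63],
[0, -0.022, -0.0279, -0.0002, 0.0, 0.0, -6.63],
[0, -0.0187, -0.0303, -0.0002, -0.0, 0.0, -6.63],
[0, -0.0151, -0.0322, -0.0002, 0.0, 0.0, -6.63],
[0, -0.0112, -0.0338, -0.0002, 0.0, 0.0, -6.63],
[0, -0.0073, -0.0348, -0.0002, 0.0, 0.0, -6.63],
[0, -0.0032, -0.0354, -0.0002, 0.0, 0.0, -6.63],
[0, 0.0009, -0.0356, -0.0002, -0.0, 0.0, -6.63],
[0, 0.005, -0.0352, -0.0002, -0.0, 0.0, -6.63],
[0, 0.009, -0.0344, -0.0002, -0.0, 0.0, -6.63],
[0, 0.013, -0.0331, -0.0002, 0.0, 0.0, -6.63],
[0, 0.0167, -0.0314, -0.0002, 0.0, 0.0, -6.63],
[0, 0.0202, -0.0293, -0.0002, 0.0, 0.0, -6.63],
[0, 0.0235, -0.0268, -0.0002, 0.0, 0.0, -6.63],
[0, 0.0264, -0.0239, -0.0002, 0.0, 0.0, -6.63],
[0, 0.029, -0.0207, -0.0002, -0.0, 0.0, -6.63],
[0, 0.0312, -0.0172, -0.0002, 0.0, 0.0, -6.63],
[0, 0.0329, -0.0135, -0.0002, -0.0, 0.0, -6.63],
[0, 0.0343, -0.0096, -0.0002, 0.0, 0.0, -6.63],
[0, 0.0351, -0.0056, -0.0002, -0.0, 0.0, -6.63],
[0, 0.0356, -0.0015, -0.0002, 0.0, 0.0, -6.63],
[0, 0.0355, 0.0026, -0.0002, 0.0, 0.0, -6.63],
[0, 0.0349, 0.0067, -0.0002, 0.0, 0.0, -6.63],
[0, 0.0339, 0.0107, -0.0002, 0.0, 0.0, -6.63],
{'vfov': 67.85859293915439, 'cx': 253.92589609388287, 'cy': 191.21761094800806, 'eye': array([ 0.2200854 , -0.61633031,  0.38524041]), 'attitude': array([-1.59507621e+01,  7.76482137e-03, -7.70099828e+01])} [ 3.06041951e-05 -7.58939734e-02  1.95040716e-02]
```

Call:
jog_arm([
  [0,-0.025,-0.025,0,0,0,-6.63],
  [0,-0.022,-0.028,0,0,0,-6.63],
  [0,-0.019,-0.03,0,0,0,-6.63],
  [0,-0.015,-0.032,0,0,0,-6.63],
  [0,-0.011,-0.034,0,0,0,-6.63],
  [0,-0.007,-0.035,0,0,0,-6.63],
  [0,-0.003,-0.035,0,0,0,-6.63],
  [0,0.001,-0.036,0,0,0,-6.63],
  [0,0.005,-0.035,0,0,0,-6.63],
  [0,0.009,-0.034,0,0,0,-6.63],
  [0,0.013,-0.033,0,0,0,-6.63],
  [0,0.017,-0.031,0,0,0,-6.63],
])

```text
time_s: 1.5
tool_pos: [0.3736, -0.2714, 0.4051]
tool_rot: [179.9, -0.0, 2.9]
force: [0.8, 0.4, -0.2]
grip_width: 0.0871
```

Call:
jog_arm([
  [0,0.02,-0.029,0,0,0,-6.63],
  [0,0.0235,-0.027,0,0,0,-6.63],
  [0,0.0265,-0.024,0,0,0,-6.63],
  [0,0.029,-0.021,0,0,0,-6.63],
  [0,0.031,-0.017,0,0,0,-6.63],
  [0,0.033,-0.0135,0,0,0,-6.63],
  [0,0.034,-0.0095,0,0,0,-6.63],
  [0,0.035,-0.0055,0,0,0,-6.63],
  [0,0.0355,-0.0015,0,0,0,-6.63],
  [0,0.0355,0.0025,0,0,0,-6.63],
  [0,0.035,0.0065,0,0,0,-6.63],
  [0,0.034,0.0105,0,0,0,-6.63],
])

```text
time_s: 2.5
tool_pos: [0.5994, 0.0902, 0.405]
tool_rot: [180.0, 0.0, 82.4]
force: [-0.2, -0.1, -0.3]
grip_width: 0.0872
```

Call:
jog_arm([
  [0,0,0,0,0,0,0],
  [0,0,0,0,0,0,0],
  [0,0,0,0,0,0,0],
])

```text
time_s: 2.75
tool_pos: [0.5986, 0.0886, 0.4044]
tool_rot: [-180.0, 0.0, 82.1]
force: [-0.1, -0.7, -0.4]
grip_width: 0.0871
```

```bash
cat > look.py <<'E'
from h import *
import sys
s=status.get_obs(); print({k:np.round(s[k],3) for k in ['time_s','qpos','tool_pos','tool_rot','force','wrist_torque']})
p=cam('wrist'); im,d=cams.read_camera('wrist')
Z={'knob_grip':.091,'holder':0,'board':.04,'jaw_pad':.052}
for t in Z:
    for q in landmark_of('wrist',t)[:2]: print(t,np.round(q['position'],1),round(q['conf'],2),np.round(atz(p,q['position'],Z[t]),4))
# red bar top: points with height>0.098
f=192/np.tan(np.radians(p['vfov'])/2); c,r=np.meshgrid(np.arange(512),np.arange(384))
P=np.stack([(c-p['cx'])/f*d,-(r-p['cy'])/f*d,-d],-1)@att(p).T+p['eye']
I=im.astype(int); red=(I[...,0]>110)&(I[...,1]<80)&(I[...,2]<80)&(d>0)&(P[...,2]>.09)
X=P[red&(P[...,2]>.1)]
if len(X):
    rr=cv2.minAreaRect(X[:,:2].astype(np.float32)*1000); print('bar top z',np.median(X[:,2]),len(X),rr)
B=(I[...,2]>I[...,0]+50)&(d>0)&(P[...,2]<.02)&(abs(P[...,0]-.585)<.13)&(abs(P[...,1])<.25)
print('base',cv2.minAreaRect(P[B][:,:2].astype(np.float32)*1000))
o=outline_of('wrist','board')
for b in o[:2]:
    Q=P[b['pixels']&(P[...,2]>.03)&(P[...,2]<.06)]; 
    if len(Q): print('board',b['conf'],cv2.minAreaRect(Q[:,:2].astype(np.float32)*1000))
save(sys.argv[1],cv2.resize(im,(768,576)))
E
python3 look.py c.png
```

```text
{'time_s': np.float64(2.75), 'qpos': array([ 29.149,  19.356, -49.793,  88.525,  14.955,  79.123,  60.175]), 'tool_pos': array([0.599, 0.089, 0.404]), 'tool_rot': array([-1.79961e+02,  3.90000e-02,  8.20680e+01]), 'force': array([-0.141, -0.73 , -0.391]), 'wrist_torque': array([ 0.008, -0.141, -0.017])}
knob_grip [184.5 272.3] 0.78 [0.6029 0.1077 0.091 ]
jaw_pad [174.1 206.8] 0.56 [0.5898 0.033  0.052 ]
bar top z 0.10624961077032474 667 ((601.9314575195312, 106.41624450683594), (14.003833770751953, 57.32193374633789), 81.7405776977539)
base ((584.0112915039062, -11.929672241210938), (328.546630859375, 108.84931945800781), 80.99201965332031)
board 0.66 ((581.305908203125, -32.779029846191406), (126.8362808227539, 90.43048095703125), 80.97209930419922)
```

View pics/c.png

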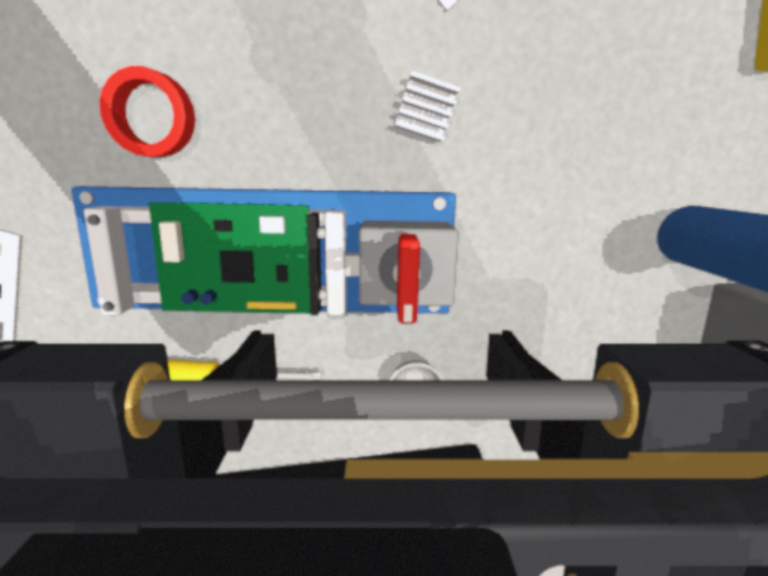

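```bash
python3 -c "
from h import *
plan([.6025,.107,.30],81.3,4)"
```

```text
[0, 0.0049, 0.0003, 0.0263, 0.04, 0.06, 0.17],
[0, 0.0049, 0.0003, 0.0263, 0.0, -0.0, 0.17],
[0, 0.0049, 0.0003, 0.0263, -0.0, -0.0, 0.17],
[0, 0.0049, 0.0003, 0.0263, 0.0, -0.0, 0.17],
```

Wrist view: the T-bar is at about (408,280) with the white mark at the lower end (holder +x). The board at (237,258) is loose, with a gap to the opposite jaw at (110,260).

Call:
jog_arm([
  [0,0.005,0.0005,0.026,0,0,0.2],
  [0,0.005,0.0005,0.026,0,0,0.2],
  [0,0.004,0.0005,0.026,0,0,0.2],
  [0,0.004,0.0005,0.026,0,0,0.2],
  [0,0,0,0,0,0,0],
  [0,0,0,0,0,0,0],
  [0,0,0,0,0,0,0],
])

```text
time_s: 3.63
tool_pos: [0.6037, 0.1062, 0.3023]
tool_rot: [179.9, -0.0, 81.3]
force: [0.3, -0.1, -0.0]
grip_width: 0.0871
```

```bash
python3 look.py d.png
```

```text
{'time_s': np.float64(3.633), 'qpos': array([ 25.562,  24.887, -47.832,  94.589,  19.537,  69.16 ,  54.638]), 'tool_pos': array([0.604, 0.106, 0.302]), 'tool_rot': array([ 1.79891e+02, -1.50000e-02,  8.12820e+01]), 'force': array([ 0.325, -0.096, -0.027]), 'wrist_torque': array([ 0.109, -0.17 , -0.027])}
knob_grip [216.2 255.5] 0.96 [0.6029 0.1077 0.091 ]
board [196.   94.9] 0.74 [ 0.5818 -0.0332  0.04  ]
jaw_pad [200.  165.7] 0.73 [0.5918 0.0325 0.052 ]
bar top z 0.10630593841363381 1389 ((597.853515625, 106.9710693359375), (13.918346405029297, 52.82501220703125), 80.88771057128906)
base ((586.287109375, 3.9923095703125), (300.066162109375, 108.00909423828125), 81.01029205322266)
board 0.83 ((581.26220703125, -32.3055419921875), (126.56453704833984, 90.47550201416016), 80.89891052246094)
```

Call:
jog_arm([
  [0,-0.0005,-0.0005,0.02,0,0,0],
  [0,0,0,0.02,0,0,0],
  [0,0,0,0.0065,0,0,0],
  [0,0,0,0,0,0,0],
  [0,0,0,0,0,0,0],
])

```text
time_s: 4.35
tool_pos: [0.6027, 0.1062, 0.2547]
tool_rot: [180.0, -0.0, 81.3]
force: [-0.0, 0.3, 0.3]
grip_width: 0.0871
```

Call:
jog_arm([
  [1,0,0,0,0,0,0],
  [1,0,0,0,0,0,0],
  [1,0,0,0,0,0,0],
  [1,0,0,0,0,0,0],
  [1,0,0,0,0,0,0],
  [1,0,0,0,0,0,0],
  [1,0,0,0,0,0,0],
  [1,0,0,0,0,0,0],
], grip_force=55)

```text
time_s: 5.02
tool_pos: [0.6026, 0.106, 0.2542]
tool_rot: [-180.0, 0.0, 81.3]
force: [0.1, -0.5, 0.5]
grip_width: 0.0418
```

```bash
cat > st.py <<'E'
from h import *
s=status.get_obs(); print({k:np.round(s[k],3).tolist() for k in ['time_s','qpos','tool_pos','tool_rot','force','wrist_torque','grip_width']})
E
python3 st.py
```

```text
{'time_s': 5.017, 'qpos': [24.444, 27.623, -46.467, 97.224, 21.844, 64.652, 53.018], 'tool_pos': [0.603, 0.106, 0.254], 'tool_rot': [-179.997, 0.009, 81.317], 'force': [0.054, -0.532, 0.471], 'wrist_torque': [0.059, -0.109, 0.022], 'grip_width': 0.042}
```

Call:
jog_arm([
  [1,0,0,0,0,0,0],
  [1,0,0,0,0,0,0],
  [1,0,0,0,0,0,0],
  [1,0,0,0,0,0,0],
  [1,0,0,0,0,0,0],
  [1,0,0,0,0,0,0],
  [1,0,0,0,0,0,0],
  [1,0,0,0,0,0,0],
  [1,0,0,0,0,0,0],
  [1,0,0,0,0,0,0],
])

```text
time_s: 5.85
tool_pos: [0.6026, 0.1064, 0.2542]
tool_rot: [180.0, -0.0, 81.3]
force: [1.0, 3.5, -2.0]
grip_width: 0.0175
```

```bash
python3 st.py
```

```text
{'time_s': 5.85, 'qpos': [24.434, 27.63, -46.483, 97.219, 21.826, 64.627, 53.02], 'tool_pos': [0.603, 0.106, 0.254], 'tool_rot': [179.993, -0.03, 81.333], 'force': [1.045, 3.455, -1.97], 'wrist_torque': [0.603, -0.289, 0.016], 'grip_width': 0.017}
```

Call:
jog_arm([
  [1,0,0,0,0,0,0],
  [1,0,0,0,0,0,0],
  [1,0,0,0,0,0,0],
  [1,0,0,0,0,0,0],
])

```text
time_s: 6.18
tool_pos: [0.6026, 0.1064, 0.2542]
tool_rot: [180.0, -0.0, 81.3]
force: [0.9, 3.1, -2.6]
grip_width: 0.0171
```

```bash
python3 st.py
```

```text
{'time_s': 6.183, 'qpos': [24.433, 27.629, -46.483, 97.222, 21.824, 64.626, 53.02], 'tool_pos': [0.603, 0.106, 0.254], 'tool_rot': [179.995, -0.03, 81.334], 'force': [0.937, 3.1, -2.606], 'wrist_torque': [0.757, -0.383, 0.033], 'grip_width': 0.017}
```

Call:
jog_arm([
  [1,0,0,0,0,0,6],
  [1,0,0,0,0,0,6],
  [1,0,0,0,0,0,6],
  [1,0,0,0,0,0,6],
  [1,0,0,0,0,0,0],
  [1,0,0,0,0,0,0],
], grip_force=60)

```text
time_s: 6.68
tool_pos: [0.6026, 0.1064, 0.2542]
tool_rot: [180.0, -0.0, 57.5]
force: [0.9, 2.6, -2.8]
grip_width: 0.0172
```

```bash
python3 st.py; python3 look.py e.png|tail -5
```

```text
{'time_s': 6.683, 'qpos': [21.089, 26.132, -41.886, 97.335, 19.111, 63.894, 31.074], 'tool_pos': [0.603, 0.106, 0.254], 'tool_rot': [179.995, -0.012, 57.49], 'force': [0.943, 2.637, -2.766], 'wrist_torque': [0.777, -0.524, -0.009], 'grip_width': 0.017}
knob_grip [250.9 254.4] 0.73 [0.6035 0.1066 0.091 ]
board [286.  87.] 0.83 [ 0.5814 -0.0348  0.04  ]
bar top z 0.10631308023017982 1805 ((599.4362182617188, 108.58415985107422), (13.71579647064209, 58.08607864379883), 57.7187385559082)
base ((551.9666137695312, 55.50233459472656), (249.0731658935547, 89.82611846923828), 61.571868896484375)
board 0.97 ((559.592529296875, -26.30242156982422), (63.30432891845703, 110.26084899902344), 39.753173828125)
```

View pics/e.png

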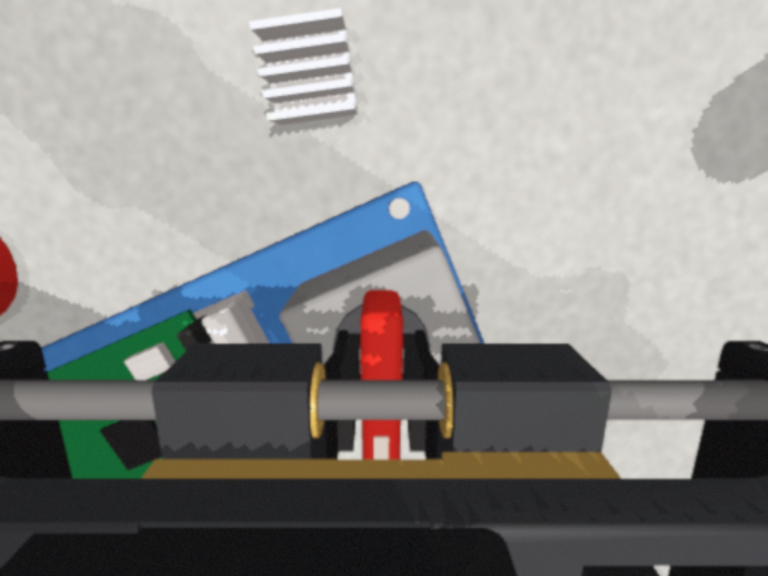

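Broken loose: the bar is now at yaw 57.7°, so the knob is at about 0.41 rad, and the pads are square on it. I wind on.

Call:
jog_arm([
  [1,0,0,0,0,0,5],
  [1,0,0,0,0,0,5],
  [1,0,0,0,0,0,5],
  [1,0,0,0,0,0,5],
  [1,0,0,0,0,0,4],
])

```text
time_s: 7.4
tool_pos: [0.6026, 0.1063, 0.2542]
tool_rot: [-180.0, -0.0, 33.1]
force: [1.6, 4.0, -3.7]
grip_width: 0.0173
```

```bash
python3 st.py; cat > side.py <<'E'
from h import *
import sys
im,d=cams.read_camera('side'); 
save(sys.argv[1],cv2.resize(im[150:270,220:340],None,fx=5,fy=5,interpolation=cv2.INTER_CUBIC))
p=cam('side')
f=192/np.tan(np.radians(p['vfov'])/2); c,r=np.meshgrid(np.arange(512),np.arange(384))
P=np.stack([(c-p['cx'])/f*d,-(r-p['cy'])/f*d,-d],-1)@att(p).T+p['eye']
a=np.radians(-9); H=(P-[.584,-.012,0])@np.array([[np.cos(a),-np.sin(a),0],[np.sin(a),np.cos(a),0],[0,0,1]])
I=im.astype(int)
for n in ['board','jaw_pad']:
    for b in outline_of('side',n)[:3]:
        Q=H[b['pixels']&(d>0)&(abs(H[...,0])<.06)&(H[...,1]>-.17)&(H[...,1]<.17)&(H[...,2]>.03)]
        if len(Q)>20: print(n,round(b['conf'],2),np.round(np.percentile(Q[:,1],[1,5,50,95,99])*1000,1),cv2.minAreaRect(Q[:,:2].astype(np.float32)*1000))
t=(d>0)&(H[...,2]>.058)&(H[...,2]<.068)&(abs(H[...,0])<.045)
for lo,hi in [(-.16,-.05),(.0,.075)]:
    Q=H[t&(H[...,1]>lo)&(H[...,1]<hi)]; print('jaw tops',len(Q),np.round(np.percentile(Q[:,1],[2,10,50,90,98])*1000,1) if len(Q) else '')
E
python3 side.py f.png
```

```text
{'time_s': 7.4, 'qpos': [17.739, 24.895, -37.408, 97.448, 16.611, 63.299, 8.497], 'tool_pos': [0.603, 0.106, 0.254], 'tool_rot': [-179.983, -0.015, 33.139], 'force': [1.649, 4.007, -3.736], 'wrist_torque': [0.868, -0.538, 0.099], 'grip_width': 0.017}
board 0.79 [-89.  -85.4 -32.4  26.6  32.1] ((-1.2672042846679688, -26.162933349609375), (87.83602905273438, 126.58441925048828), 0.23773571848869324)
jaw_pad 0.53 [33.5 34.6 36.9 42.2 44.1] ((-0.2865028381347656, 42.49810791015625), (74.78083801269531, 18.805110931396484), 1.618853211402893)
jaw_pad 0.29 [-89.  -85.1 -31.9  28.4  35.4] ((-1.2694015502929688, -25.633834838867188), (87.83602905273438, 127.64262390136719), 0.23773571848869324)
jaw tops 128 [-120.8 -119.5 -113.9 -106.3 -104.1]
jaw tops 146 [34.5 36.5 50.5 60.6 63.7]
```

View pics/f.png

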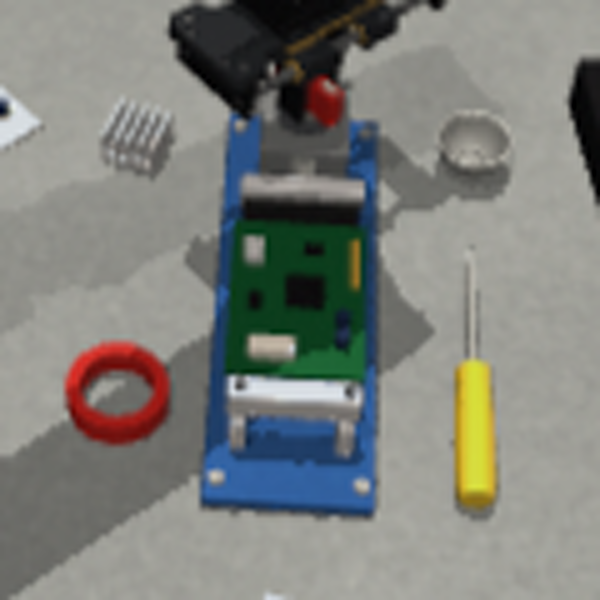

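Side view: the opposite jaw is at (295,395) in the crop, with a gap still left to the board, which is roughly in contact with the pad. I estimate about 14 mm (1.1 rad) still to go. The torque while turning reads about 0.1 N m, which is just the drag. I continue.

Call:
jog_arm([
  [1,0,0,0,0,0,4],
  [1,0,0,0,0,0,4],
  [1,0,0,0,0,0,4],
  [1,0,0,0,0,0,4],
  [1,0,0,0,0,0,4],
])

```text
time_s: 7.97
tool_pos: [0.6026, 0.1063, 0.2542]
tool_rot: [-180.0, -0.0, 13.3]
force: [1.8, 3.7, -2.4]
grip_width: 0.017
```

```bash
python3 st.py; python3 side.py g.png
```

```text
{'time_s': 7.967, 'qpos': [15.001, 24.039, -33.837, 97.539, 14.738, 62.908, -10.021], 'tool_pos': [0.603, 0.106, 0.254], 'tool_rot': [-179.979, -0.007, 13.284], 'force': [1.82, 3.731, -2.367], 'wrist_torque': [0.915, -0.518, 0.092], 'grip_width': 0.017}
jaw_pad 0.6 [29.6 30.1 33.  38.6 40.7] ((0.3967399597167969, 37.73723602294922), (16.81888198852539, 74.99237823486328), 89.19194793701172)
jaw tops 137 [-121.1 -120.2 -114.  -106.4 -103.8]
jaw tops 153 [31.1 32.3 46.3 56.4 60.1]
```

Call:
jog_arm([
  [1,0,0,0,0,0,3],
  [1,0,0,0,0,0,3],
  [1,0,0,0,0,0,3],
  [1,0,0,0,0,0,3],
])

```text
time_s: 8.45
tool_pos: [0.6026, 0.1062, 0.2542]
tool_rot: [-180.0, 0.0, 1.4]
force: [2.3, 3.6, -2.7]
grip_width: 0.0169
```

```bash
python3 st.py; python3 side.py g.png
```

```text
{'time_s': 8.45, 'qpos': [13.365, 23.588, -31.734, 97.6, 13.681, 62.704, -21.168], 'tool_pos': [0.603, 0.106, 0.254], 'tool_rot': [-179.983, 0.004, 1.379], 'force': [2.331, 3.65, -2.689], 'wrist_torque': [0.946, -0.513, 0.096], 'grip_width': 0.017}
board 0.89 [-92.3 -86.8 -34.4  24.5  30. ] ((-1.336700439453125, -36.664268493652344), (87.83711242675781, 140.12705993652344), 0.6953158974647522)
jaw_pad 0.4 [27.7 28.1 31.2 36.7 43.4] ((-1.1533050537109375, 34.46171569824219), (15.756950378417969, 77.9083251953125), 87.16163635253906)
jaw tops 139 [-121.5 -120.3 -114.1 -106.9 -104.7]
jaw tops 147 [28.6 30.6 44.5 54.5 61.4]
```

Call:
jog_arm([
  [1,0,0,0,0,0,2],
  [1,0,0,0,0,0,2],
  [1,0,0,0,0,0,2],
  [1,0,0,0,0,0,2],
])

```text
time_s: 8.93
tool_pos: [0.6026, 0.1063, 0.2542]
tool_rot: [-180.0, 0.0, -6.6]
force: [1.5, 3.9, -3.0]
grip_width: 0.0174
```

```bash
python3 st.py
```

```text
{'time_s': 8.933, 'qpos': [12.273, 23.31, -30.346, 97.641, 12.997, 62.576, -28.634], 'tool_pos': [0.603, 0.106, 0.254], 'tool_rot': [-179.985, 0.007, -6.574], 'force': [1.481, 3.921, -3.044], 'wrist_torque': [0.933, -0.486, 0.094], 'grip_width': 0.017}
```

Call:
jog_arm([
  [1,0,0,0,0,0,2],
  [1,0,0,0,0,0,2],
  [1,0,0,0,0,0,2],
  [1,0,0,0,0,0,2],
])

```text
time_s: 9.27
tool_pos: [0.6026, 0.1063, 0.2542]
tool_rot: [-180.0, 0.0, -14.6]
force: [3.0, 3.9, -1.7]
grip_width: 0.0169
```

```bash
python3 st.py
```

```text
{'time_s': 9.267, 'qpos': [11.182, 23.044, -28.964, 97.681, 12.329, 62.455, -36.155], 'tool_pos': [0.603, 0.106, 0.254], 'tool_rot': [-179.988, 0.006, -14.576], 'force': [2.981, 3.878, -1.725], 'wrist_torque': [0.957, -0.517, 0.035], 'grip_width': 0.017}
```

```bash
cat > av.py <<'E'
from h import *
t=[]
for i in range(5):
    s=status.get_obs(); t.append(s['wrist_torque'][2]); cams.read_camera('side')
s=status.get_obs(); t.append(s['wrist_torque'][2])
print(s['time_s'],np.round(s['tool_rot'][2],2),np.round(t,3),np.mean(t[1:]),'angle',81.0-s['tool_rot'][2])
E
python3 av.py; python3 side.py g.png
```

```text
9.5167 -14.55 [ 0.035  0.02  -0.013 -0.009  0.072  0.038] 0.021310972397308663 angle 95.55344205090451
board 0.97 [-91.4 -87.3 -37.5  16.4  22. ] ((-1.3379325866699219, -40.036643981933594), (87.92648315429688, 133.0257568359375), 0.9540569186210632)
jaw_pad 0.51 [23.7 24.2 27.1 34.1 37.8] ((-1.1403923034667969, 31.40972137451172), (16.42925262451172, 77.72675323486328), 89.02203369140625)
jaw tops 136 [-121.  -119.9 -114.6 -106.4 -103.7]
jaw tops 155 [24.9 26.8 40.4 50.4 55.3]
```

Call:
jog_arm([
  [1,0,0,0,0,0,2],
  [1,0,0,0,0,0,2],
  [1,0,0,0,0,0,2],
])

```text
time_s: 9.92
tool_pos: [0.6026, 0.1062, 0.2542]
tool_rot: [-180.0, 0.0, -20.7]
force: [1.9, 5.2, -3.0]
grip_width: 0.0172
```

```bash
python3 av.py
```

```text
10.1667 -20.62 [ 0.12  -0.013 -0.009  0.031 -0.033 -0.   ] -0.004951219118846166 angle 101.61849311367874
```

Call:
jog_arm([
  [1,0,0,0,0,0,2],
  [1,0,0,0,0,0,2],
])

```text
time_s: 10.33
tool_pos: [0.6026, 0.1062, 0.2542]
tool_rot: [-180.0, 0.0, -24.7]
force: [1.5, 4.5, -2.6]
grip_width: 0.0169
```

```bash
python3 av.py
```

```text
10.5833 -24.61 [ 0.09  -0.046  0.003 -0.064 -0.028  0.024] -0.022222124929188156 angle 105.61076283979676
```

Call:
jog_arm([
  [1,0,0,0,0,0,1],
  [1,0,0,0,0,0,1],
])

```text
time_s: 10.75
tool_pos: [0.6026, 0.1062, 0.2542]
tool_rot: [-180.0, 0.0, -26.6]
force: [2.5, 4.2, -2.1]
grip_width: 0.017
```

```bash
cat > m.py <<'E'
from h import *
s=status.get_obs(); print(np.round(s['time_s'],2),'ang',round(81.0-s['tool_rot'][2],2),'Tz',round(s['wrist_torque'][2],3),'eff',np.round(s['effort'],3))
E
python3 m.py; python3 side.py g.png; python3 m.py
```

```text
10.75 ang 107.64 Tz 0.077 eff [  2.902 -47.857  -2.671 -27.443   1.144   1.181   0.131]
board 0.89 [-90.8 -87.3 -36.5  19.2  24.6] ((-1.4761314392089844, -32.32285690307617), (87.66184997558594, 120.41602325439453), 0.6915535926818848)
jaw_pad 0.7 [21.5 22.2 24.8 29.3 31.2] ((-0.9360466003417969, 26.09912109375), (10.739656448364258, 78.18851470947266), 89.51641845703125)
jaw tops 137 [-121.6 -120.  -114.4 -106.6 -104.4]
jaw tops 153 [22.7 24.1 38.  48.6 50.5]
10.9 ang 107.61 Tz -0.009 eff [ 2.6490e+00 -4.7913e+01 -2.6290e+00 -2.7429e+01  1.1720e+00  1.1830e+00
 -3.2000e-02]
```

Call:
jog_arm([
  [1,0,0,0,0,0,1],
  [1,0,0,0,0,0,1],
])

```text
time_s: 11.07
tool_pos: [0.6026, 0.1062, 0.2542]
tool_rot: [-180.0, 0.0, -28.6]
force: [2.6, 5.1, -2.8]
grip_width: 0.0169
```

```bash
python3 m.py
```

```text
11.07 ang 109.64 Tz 0.133 eff [  2.896 -47.893  -2.594 -27.453   1.146   1.174   0.132]
```

Joint 7's effort is a clean torque signal, 0.131 while turning freely. I creep on with it.

Call:
jog_arm([
  [1,0,0,0,0,0,1],
  [1,0,0,0,0,0,1],
])

```text
time_s: 11.23
tool_pos: [0.6026, 0.1063, 0.2542]
tool_rot: [-180.0, 0.0, -30.6]
force: [1.5, 4.9, -2.0]
grip_width: 0.0173
```

```bash
python3 m.py
```

```text
11.23 ang 111.64 Tz 0.087 eff [  2.878 -47.937  -2.515 -27.463   1.144   1.168   0.114]
```

Call:
jog_arm([
  [1,0,0,0,0,0,1],
  [1,0,0,0,0,0,1],
])

```text
time_s: 11.4
tool_pos: [0.6026, 0.1062, 0.2542]
tool_rot: [-180.0, 0.0, -32.6]
force: [2.0, 5.1, -2.2]
grip_width: 0.017
```

```bash
python3 m.py
```

```text
11.4 ang 113.64 Tz 0.096 eff [  2.87  -47.973  -2.439 -27.473   1.145   1.161   0.114]
```

Call:
jog_arm([
  [1,0,0,0,0,0,1],
  [1,0,0,0,0,0,1],
])

```text
time_s: 11.57
tool_pos: [0.6026, 0.1063, 0.2542]
tool_rot: [-180.0, 0.0, -34.6]
force: [1.3, 5.3, -3.0]
grip_width: 0.0175
```

```bash
python3 m.py
```

```text
11.57 ang 115.65 Tz 0.14 eff [  2.881 -48.007  -2.349 -27.483   1.156   1.155   0.118]
```

Call:
jog_arm([
  [1,0,0,0,0,0,1],
  [1,0,0,0,0,0,1],
])

```text
time_s: 11.73
tool_pos: [0.6026, 0.1062, 0.2542]
tool_rot: [-180.0, 0.0, -36.6]
force: [1.2, 4.9, -2.3]
grip_width: 0.017
```

```bash
python3 m.py
```

```text
11.73 ang 117.65 Tz 0.057 eff [  2.877 -48.043  -2.271 -27.492   1.158   1.149   0.114]
```

Call:
jog_arm([
  [1,0,0,0,0,0,1],
  [1,0,0,0,0,0,1],
])

```text
time_s: 11.9
tool_pos: [0.6026, 0.1063, 0.2542]
tool_rot: [-180.0, 0.0, -38.6]
force: [2.0, 4.5, -1.4]
grip_width: 0.0174
```

```bash
python3 m.py; python3 side.py i.png
```

```text
11.9 ang 119.65 Tz 0.073 eff [  2.873 -48.077  -2.196 -27.501   1.161   1.143   0.114]
board 0.76 [-92.  -87.4 -38.3  15.2  21.2] ((-1.1208648681640625, -35.98048782348633), (87.5000991821289, 116.72777557373047), 0.5098167061805725)
jaw_pad 0.42 [19.  19.4 22.3 29.8 33.4] ((-1.3429985046386719, 25.977142333984375), (77.47986602783203, 15.555848121643066), 0.7934777140617371)
jaw tops 133 [-121.4 -119.9 -114.2 -106.1 -104.1]
jaw tops 158 [19.3 21.6 35.9 45.6 61.1]
```

Call:
jog_arm([
  [1,0,0,0,0,0,1],
  [1,0,0,0,0,0,1],
])

```text
time_s: 12.22
tool_pos: [0.6026, 0.1062, 0.2542]
tool_rot: [-180.0, 0.0, -40.6]
force: [1.4, 5.2, -2.7]
grip_width: 0.0172
```

```bash
python3 m.py
```

```text
12.22 ang 121.64 Tz 0.029 eff [  2.913 -48.099  -2.098 -27.512   1.177   1.138   0.132]
```

Call:
jog_arm([
  [1,0,0,0,0,0,1],
  [1,0,0,0,0,0,1],
])

```text
time_s: 12.38
tool_pos: [0.6026, 0.1063, 0.2542]
tool_rot: [-180.0, 0.0, -42.6]
force: [0.3, 4.2, -2.6]
grip_width: 0.0171
```

```bash
python3 m.py
```

```text
12.38 ang 123.64 Tz 0.098 eff [  2.918 -48.137  -2.002 -27.525   1.159   1.132   0.087]
```

Call:
jog_arm([
  [1,0,0,0,0,0,1],
  [1,0,0,0,0,0,1],
])

```text
time_s: 12.55
tool_pos: [0.6026, 0.1063, 0.2542]
tool_rot: [180.0, 0.0, -44.6]
force: [0.8, 4.8, -1.4]
grip_width: 0.0171
```

```bash
python3 m.py
```

```text
12.55 ang 125.64 Tz 0.11 eff [  2.93  -48.165  -1.912 -27.535   1.142   1.125   0.059]
```

```bash
python3 av.py; python3 m.py; python3 side.py j.png
```

```text
12.8 -44.6 [0.11  0.075 0.068 0.048 0.071 0.043] 0.06078527297213954 angle 125.59807756678617
12.8 ang 125.6 Tz 0.043 eff [  2.735 -48.202  -1.849 -27.525   1.195   1.127  -0.058]
board 0.77 [-92.2 -88.2 -37.9  14.9  20.6] ((-1.1848640441894531, -35.088966369628906), (87.7468490600586, 117.43883514404297), 0.4814402163028717)
jaw tops 134 [-121.3 -120.4 -114.3 -106.4 -104.4]
jaw tops 158 [19.8 21.3 35.1 44.6 52.4]
```

View pics/j.png

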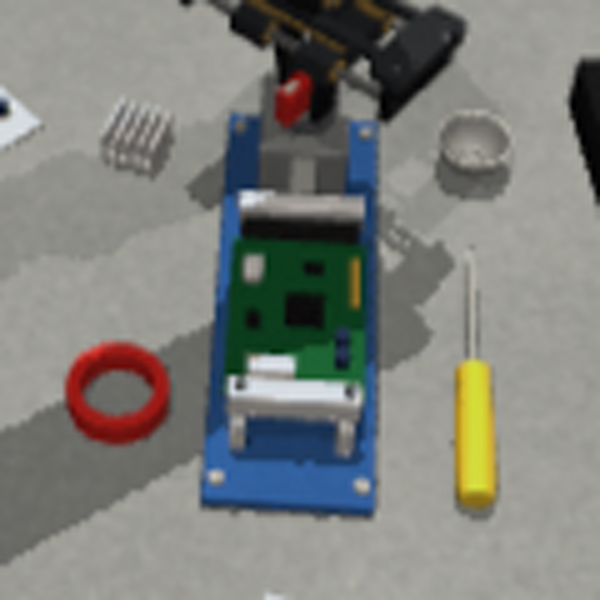

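The side view shows the board pushed fully up to the opposite jaw at (295,385), lying square. Effort and static torque both changed after about 122°, which puts the clamp at roughly 5 N. A touch more.

Call:
jog_arm([
  [1,0,0,0,0,0,0.8],
  [1,0,0,0,0,0,0.7],
])

```text
time_s: 13.12
tool_pos: [0.6025, 0.1063, 0.2542]
tool_rot: [180.0, 0.0, -46.1]
force: [0.9, 4.8, -1.2]
grip_width: 0.017
```

```bash
python3 m.py; python3 av.py; python3 m.py
```

```text
13.12 ang 127.12 Tz 0.137 eff [ 2.9450e+00 -4.8192e+01 -1.7840e+00 -2.7547e+01  1.1450e+00  1.1200e+00
 -2.6000e-02]
13.3667 -46.1 [0.137 0.1   0.152 0.118 0.116 0.094] 0.11603118125672873 angle 127.09787165908455
13.37 ang 127.1 Tz 0.094 eff [  2.758 -48.221  -1.776 -27.534   1.181   1.122  -0.085]
```

Call:
jog_arm([
  [1,0,0,0,0,0,0],
  [1,0,0,0,0,0,0],
], grip_force=10)

```text
time_s: 13.53
tool_pos: [0.6024, 0.106, 0.2545]
tool_rot: [180.0, 0.0, -46.2]
force: [0.4, 4.3, 0.2]
grip_width: 0.0192
```

Call:
jog_arm([
  [0.6,0,0,0,0,0,0],
  [0.6,0,0,0,0,0,0],
  [0.6,0,0,0,0,0,0],
  [0.6,0,0,0,0,0,0],
  [0.6,0,0,0,0,0,0],
  [0.6,0,0,0,0,0,0],
  [0.6,0,0,0,0,0,0],
  [0.6,0,0,0,0,0,0],
])

```text
time_s: 14.2
tool_pos: [0.6026, 0.1059, 0.2542]
tool_rot: [180.0, -0.0, -46.2]
force: [0.6, -0.2, 0.8]
grip_width: 0.0348
```

Call:
jog_arm([
  [0.6,0,0,-0.01,0,0,0],
  [0.6,0,0,-0.02,0,0,0],
  [0.6,0,0,-0.03,0,0,0],
  [0.6,0,0,-0.03,0,0,0],
  [0.6,0,0,-0.03,0,0,0],
  [0.6,0,0,-0.03,0,0,0],
  [0.6,0,0,0,0,0,0],
  [0.6,0,0,0,0,0,0],
  [0.6,0,0,0,0,0,0],
])

```text
time_s: 14.95
tool_pos: [0.6023, 0.1061, 0.4044]
tool_rot: [180.0, -0.0, -46.2]
force: [0.3, 0.3, -0.7]
grip_width: 0.035
```

```bash
python3 look.py k.png; python3 side.py l.png
```

```text
{'time_s': np.float64(14.95), 'qpos': array([  7.929,  15.357, -24.634,  88.272,   6.506,  77.789, -63.484]), 'tool_pos': array([0.602, 0.106, 0.404]), 'tool_rot': array([ 1.79989e+02, -1.70000e-02, -4.61770e+01]), 'force': array([ 0.287,  0.331, -0.673]), 'wrist_torque': array([-0.028, -0.082,  0.025])}
knob_grip [184.5 256.6] 0.63 [0.604  0.1032 0.091 ]
holder [231.3 305.3] 0.57 [ 0.586  -0.0143  0.    ]
board [253.6  93.5] 0.87 [0.3746 0.1849 0.04  ]
jaw_pad [235.7 299.2] 0.84 [0.5861 0.0102 0.052 ]
bar top z 0.10630572262485044 621 ((607.419921875, 104.42137145996094), (57.48976516723633, 24.121482849121094), 49.33693313598633)
base ((595.3731079101562, 53.64556884765625), (196.55648803710938, 108.62841796875), 81.1335678100586)
board 0.6 ((605.60791015625, -11.379875183105469), (40.85353469848633, 20.502994537353516), 8.5906343460083)
board 0.94 [-92.4 -88.1 -39.7  11.5  16.2] ((-1.3486175537109375, -37.784141540527344), (87.92132568359375, 111.37461853027344), 0.86689293384552)
jaw tops 134 [-121.2 -120.6 -114.7 -107.  -104.6]
jaw tops 160 [19.8 21.  35.2 45.9 64.3]
```

View pics/k.png

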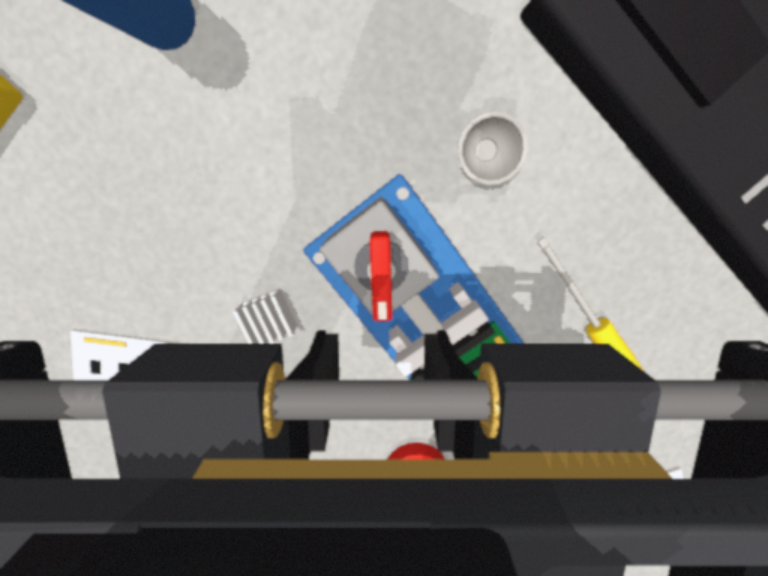

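Wrist view: the bar is free at (380,275), the gripper is clear, and the bowl, heat sink and screwdriver are undisturbed. I check whether the knob sprang back on release.

```bash
python3 - <<'E'
from h import *
p=cam('wrist')
A=[]
for k in range(3):
    im,d=cams.read_camera('wrist')
    f=192/np.tan(np.radians(p['vfov'])/2); c,r=np.meshgrid(np.arange(512),np.arange(384))
    I=im.astype(int); red=((I[...,0]>110)&(I[...,1]<80)&(I[...,2]<80)&(c>230)&(c<280)&(r>145)&(r<215))
    D=att(p); 
    rays=np.stack([(c-p['cx'])/f,-(r-p['cy'])/f,-np.ones_like(d)],-1)@D.T
    P=p['eye']+rays*((.106-p['eye'][2])/rays[...,2])[...,None]
    # per-row edges: right (c) & left
    for nm,fn in [('L',np.min),('R',np.max)]:
        pts=np.array([P[y,fn(np.where(red[y])[0])] for y in range(160,205) if red[y].sum()>5])
        v=cv2.fitLine(pts[:,:2].astype(np.float32)*1000,cv2.DIST_HUBER,0,.01,.01).ravel()
        print(nm,len(pts),'bar yaw',np.degrees(np.arctan2(v[1],v[0])))
    im
E
python3 - <<'E'
import cv2; a=cv2.imread('pics/k.png')[200:360,280:520]; cv2.imwrite('pics/n.png',cv2.resize(a,None,fx=3,fy=3))
E
```

```text
L 42 bar yaw 44.983612
R 42 bar yaw 44.38958
L 43 bar yaw 45.087593
R 43 bar yaw 44.355896
L 44 bar yaw 45.00947
R 44 bar yaw 44.52932
```

View pics/n.png

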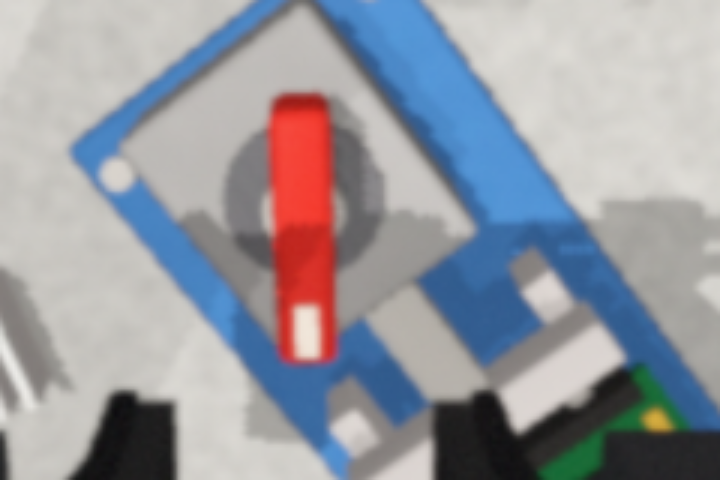

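The bar stands at about 126.3°, against 127.1° under grip. That is about 4.3° past pinch onset, or roughly 6 N, and it is steady over three pictures. I hand in.

```bash
python3 -c "
from h import *
env.sign_off(); print(status.get_obs()['time_s'])"
```

```text
the job is handed in; nothing more can be done
the job is handed in; nothing more can be done
```

I broke the knob loose with a 24° clockwise twist and wound it on until the board was pinched against the opposite jaw. Then I added a little, let go and lifted clear. I handed the job in at about 15 s of the 72 s allowed; no verdict is reported.

**Clamp force:** I estimate 6–8 N, inside the 5–10 N snug range. Pinch began at about 122°, and the bar now stands at about 126.3° (2.2 rad), steady over three pictures. The clamp force was never read directly; it is inferred from torque and angle.

**Torque readings:** The wrist torque was noisy (about ±0.035 N m). Joint 7's effort fell under load where I expected it to rise, so I read it by its change. The two gave about the same force.

**Spring-back:** The bar sits about 0.8° back from where the grip held it, which is about the measuring error. It is either a small spring-back (about 1 N) or bias in the picture.

**Board and bench:** From the side camera the board is square within about 1° and up against the opposite jaw. I did not measure its height or tilt. The heat sink, bowl and screwdriver looked undisturbed in the last wrist view and the tape in the last side view I viewed. I did not check the other things again.

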